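# Sort the moulding offcuts into their profile trays

### The arm

A 6-joint arm with a two-finger parallel gripper is mounted at the origin on the work surface. World frame = base frame: x ahead of the robot, y to its left, z up, the work surface at z = 0. Lengths are in m, angles in rad, forces in N, time in s.
With the tool pointing down it reaches from about 0.375 to 0.975 m from the base axis. Payload 3.8 kg.
Tool frame: the origin (TCP) lies midway between the tips of the shut fingers; the grasp point (between the pads) lies 19 mm behind it; z points along the fingers, y is the direction in which the jaws open and shut (so a half turn about z gives the same grasp; the last joint's range is limited). The gripper opens to 85 mm and grips with 20 to 120 N. Pads are 22 mm wide; open, the fingers measure 114 mm over their backs; the gripper's body (76 mm by 85 mm) begins 54 mm behind the grasp point. The pads swing forward as they close: fully open they stand 13 mm farther back than shut.
Start: joints at [-0.037, 0.264, 1.604, -0, 1.274, -0.037], TCP at [0.675, -0, 0.195] pointing down, gripper open.
Joint ranges: [-2.63, 2.63], [-0.94, 2.18], [0.31, 2.57], [-1.31, 4.45], [0, 2.66], [-2.55, 2.55]. Speed limits (rad/s): [2.57, 2.57, 3.14, 3.14, 3.14, 3.14].

### API

Orientations are given as a rotation vector (axis times angle).
In Python, from workcell import bot gives the robot as it stands.
- The arm moves only by the tool drive_tool, never from a script. Its argument "deltas" is a list of rows, each an object with "hand": the opening, from 0 (shut) to 1 (fully open); "offset": the shift along the world's x, y, z in cm, a list of three; "angular": the turn, a rotation vector about the world's x, y, z in degrees, a list of three. A call has 1 to 8 rows; each row is the pose to reach, as a shift and turn from the pose commanded when the call began; what a row does not reach only later rows make up. A row lasts 1/8 s, in which the tool goes at most 62.5 mm and 10.7 degrees, less where a joint would pass 70% of its speed; a pose out of reach is approached as far as the arm can. A call with a gripper value outside its range is refused whole. The fingers move at their own pace and stop on an object; "force" is the grip in N (left out, the last holds). Time passes only in rows, so rows that repeat a pose let the fingers close. It gives the time, the measured TCP pose, the force and the opening at its end, in the units of the state.
- bot.read_state(): the state, without advancing time (a new reading comes with each control period).
- bot.read_camera(name): name is "scene" or "side" or "wrist"; returns a dict with "frame" (384x512x3 uint8, blue, green, red), "mtx" (3x3 intrinsics, pixels), "k1" (the pictures are not rectified: a ray, as slopes to the right and down, at radius r is drawn at 1 + k1 r^2 times it, then the intrinsics apply), "R" (3x3) and "t" (3): a world point X has camera coordinates R X + t. Camera axes: x right, y down, z forward; pixel columns grow to the right and rows downward; lengths in m; the calibration is good to about 2 mm. A picture is of the moment at which its call begins. There is no depth.
- bot.finish_job(): hands the job in, once; it reports no verdict.
The state is a dict: "time": time; "q": joint angles; "joint_vel": joint speeds; "joint_torque": joint torques, N m; "tool_pos": TCP position; "tcp_rot": TCP orientation; "wrist_force": force on the tool from outside, world axes, zero at the start; "torque": the same for the moment, N m; "width": opening from 0.0 (shut) to 1.0 (fully open).
Only numpy, scipy, OpenCV 4.12 (cv2) and the standard library are available. Lean on these libraries where they do the work, as an engineer would, in place of code of your own. Each camera call takes 0.05 s, during which the arm holds its last target. There are 200 camera calls.

### The job

Sort the five loose moulding offcuts on the bench into the three shallow offcut trays by profile: each tray has a short sample of its moulding glued to the ledge at its end. Set each offcut down gently, without dropping it, so that it lies flat on the tray's floor, face up, running lengthwise like the sample (either way round), with two of a kind side by side and not on top of one another. Leave the loose bulb where it lies.

Things in the scene. Friction and masses are not known exactly. Their poses are not given: they have to be found in the camera images.
- offcut_wide: Loose pale timber offcut, face up. Origin: underside, mid width, about its centre of mass. Runs along its x; square at -x, mitred at +x. WIDE FLAT kind: 48 mm wide (y), 13 mm thick flat between edges raised to 22 mm (-y) and 18 mm (+y); rebate 7 mm high, 6 mm wide under the +y edge. Ends: x -44 mm, and +68 (-y edge) to +20 mm (+y edge). 45 g.
- offcut_round_a: Loose pale timber offcut, face up. Origin: underside, mid width, about its centre of mass. Runs along its x; square at -x, mitred at +x. HALF-ROUND kind (two alike): 30 mm wide (y), upright flanks to 14 mm, domed top at 29 mm; rebate 7 mm high, 6 mm wide under the +y edge. Ends: x -45 mm, and +60 (-y edge) to +30 mm (+y edge). 40 g.
- offcut_round_b: Loose pale timber offcut, face up. Origin: underside, mid width, about its centre of mass. Runs along its x; square at -x, mitred at +x. HALF-ROUND kind (two alike): 30 mm wide (y), upright flanks to 14 mm, domed top at 29 mm; rebate 7 mm high, 6 mm wide under the +y edge. Ends: x -45 mm, and +60 (-y edge) to +30 mm (+y edge). 40 g.
- offcut_slim_a: Loose pale timber offcut, face up. Origin: underside, mid width, about its centre of mass. Runs along its x; square at -x, mitred at +x. SLIM SQUARE kind (two alike): 16 mm wide (y), 20 mm high, upright sides to 17 mm, then small bevels. Ends: x -46 mm, and +54 (-y edge) to +38 mm (+y edge). 18 g.
- offcut_slim_b: Loose pale timber offcut, face up. Origin: underside, mid width, about its centre of mass. Runs along its x; square at -x, mitred at +x. SLIM SQUARE kind (two alike): 16 mm wide (y), 20 mm high, upright sides to 17 mm, then small bevels. Ends: x -46 mm, and +54 (-y edge) to +38 mm (+y edge). 18 g.
- tray_wide: Shallow fixed dark wooden tray. Origin: underside, centre of its bay; bay 142 mm (x) by 130 mm (y) inside, floor top 4 mm and wall tops 12 mm above the bench, walls 6 mm thick. Past the -x wall the floor runs on as a ledge to x = -109 mm; glued on it, at x = -106 to -78 mm, is a sample of its moulding, running along x: the WIDE FLAT, 48 mm wide, top 26 mm up. Takes one offcut.
- tray_round: Shallow fixed dark wooden tray. Origin: underside, centre of its bay; bay 142 mm (x) by 130 mm (y) inside, floor top 4 mm and wall tops 12 mm above the bench, walls 6 mm thick. Past the -x wall the floor runs on as a ledge to x = -109 mm; glued on it, at x = -106 to -78 mm, is a sample of its moulding, running along x: the HALF-ROUND, 30 mm wide, top 33 mm up. Takes two offcuts.
- tray_slim: Shallow fixed dark wooden tray. Origin: underside, centre of its bay; bay 142 mm (x) by 130 mm (y) inside, floor top 4 mm and wall tops 12 mm above the bench, walls 6 mm thick. Past the -x wall the floor runs on as a ledge to x = -109 mm; glued on it, at x = -106 to -78 mm, is a sample of its moulding, running along x: the SLIM SQUARE, 16 mm wide, top 24 mm up. Takes two offcuts.
- bulb: Loose frosted pearl bulb with a brass bayonet cap, lying on the bench; globe 60 mm across, 105 mm long, top about 60 mm above the bench. Origin: on the bench under the globe; the cap lies towards its +x. To be left alone; it rolls if touched.
Mind the look-alikes: they are no part of the job. What is shaped like the offcut_slim_b but orange is not meant. Leave any turquoise look-alike of the tray_wide alone.

How it is judged:
By the outcome, as a careful person would: the job done as asked, in the order asked, and still so for the second after the job is handed in, with the robot touching nothing.
It also fails if it takes over 115 s, if anything falls off the work surface, if the arm or the gripper's body presses on something with over 40 N, if the wrist force passes 120 N, or if a joint passes its speed limit or range.

## Working session

There is one attempt and no reset: what is moved stays moved. The work goes in short steps, Python scripts to look and compute and a tool call to move; the robot and the scene stay as the last step left them, time stands still between calls to the robot, and variables do not carry over. Pictures are saved under pics/ and viewed, about 12 in all and at most 16, crops included, and the job is handed in when it is done.

Besides the shell and the picture viewer there is one more tool, called after "Request:" as name([rows], argument=value, ...), one row to a line, values as JSON. drive_tool: Moves the arm, as the interface text tells. Its arguments: {"type":"object","properties":{"deltas":{"type":"array"},"force":{"type":"number"}},"required":["deltas"]}

```bash
mkdir -p pics; cat > h.py <<'E'
import numpy as np, cv2
from workcell import bot
def snap(n,f):
    c=bot.read_camera(n); cv2.imwrite(f'pics/{f}.png',c['frame']); np.savez(f'pics/{f}.npz',mtx=c['mtx'],k1=c['k1'],R=c['R'],t=c['t']); return c
def load(f): return np.load(f'pics/{f}.npz')
def pix2w(c,uv,z):
    uv=np.atleast_2d(np.array(uv,float)); z=np.broadcast_to(z,len(uv))
    d=np.array([float(c['k1']),0,0,0,0])
    n=cv2.undistortPoints(uv.reshape(-1,1,2),np.array(c['mtx']),d).reshape(-1,2)
    R=np.array(c['R']);t=np.array(c['t']).ravel(); C=-R.T@t
    r=np.c_[n,np.ones(len(n))]@R
    return C+r*((z-C[2])/r[:,2])[:,None]
def w2pix(c,X):
    X=np.atleast_2d(np.array(X,float))
    return cv2.projectPoints(X,cv2.Rodrigues(np.array(c['R']))[0],np.array(c['t']).ravel(),np.array(c['mtx']),np.array([float(c['k1']),0,0,0,0]))[0].reshape(-1,2)
E
python3 - <<'E'
from h import *
for n in ['scene','side','wrist']:
    c=snap(n,n+'0'); print(n,-np.array(c['R']).T@np.array(c['t']).ravel(),c['mtx'][0][0],c['k1'])
s=cv2.imread('pics/scene0.png'); cv2.imwrite('pics/scene0b.png',cv2.resize(s,(800,600),interpolation=cv2.INTER_CUBIC))
print(bot.read_state())
E
```

```text
scene [ 1.04171767 -0.69031213  0.68135495] 395.5239011661672 -0.07766962889040512
side [ 0.05865342 -0.70276927  0.84887547] 401.04695014711274 0.019089483649259744
wrist [0.67501022 0.08377766 0.37324038] 339.91472063079055 -0.007937447163574904
{'time': 0.15, 'q': array([-3.69168616e-02,  2.64627680e-01,  1.60504374e+00,  6.21379179e-06,
        1.27373647e+00, -3.69266249e-02]), 'joint_vel': array([ 0.00057643, -0.00092667, -0.00364515, -0.00162476,  0.00137641,
       -0.00108304]), 'joint_torque': array([-4.44535381e-04, -5.15905774e+01, -3.67958951e+01, -2.06692371e-04,
        8.09489022e-03,  2.50629785e-05]), 'tool_pos': array([6.74363447e-01, 1.25630991e-05, 1.93824990e-01]), 'tcp_rot': array([-2.22048887e+00, -2.22050650e+00,  1.93276994e-03]), 'wrist_force': array([-0.14735216, -0.26021802, -0.5585433 ]), 'torque': array([-0.017821 ,  0.0193072, -0.0136776]), 'width': 1.000251677865677}
```

View pics/scene0b.png

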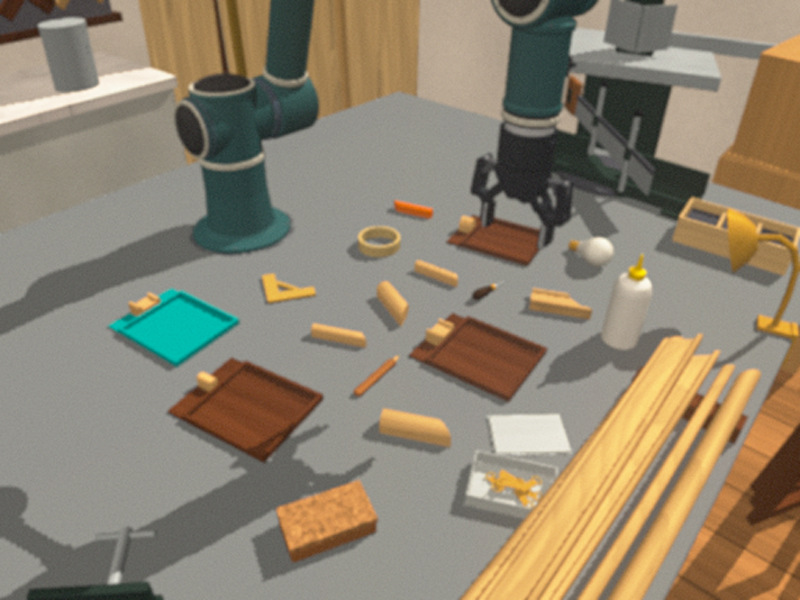

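View pics/side0.png

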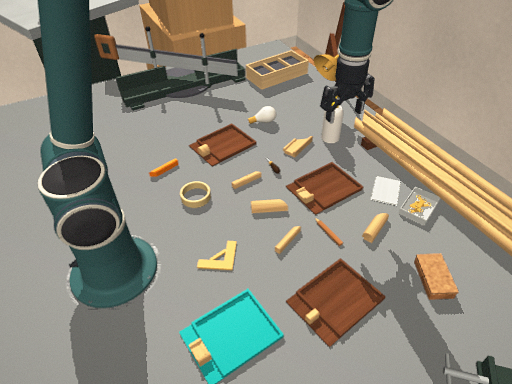

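Scene and side views show the three brown trays (side ≈ (223,143), (325,187), (337,300)), a turquoise decoy tray, an orange decoy, five pale pieces and the bulb at (265,115). I'll enlarge them next.

```bash
python3 - <<'E'
from h import *
def crop(f,x0,y0,w,h,s,o):
    im=cv2.imread(f'pics/{f}.png')[y0:y0+h,x0:x0+w]
    im=cv2.resize(im,None,fx=s,fy=s,interpolation=cv2.INTER_CUBIC)
    for x in range((x0+19)//20*20,x0+w,20):
        cv2.line(im,(int((x-x0+.5)*s),0),(int((x-x0+.5)*s),5),(0,0,255),1); cv2.putText(im,str(x),(int((x-x0+.5)*s)-8,16),0,.4,(0,0,255),1)
    for y in range((y0+19)//20*20,y0+h,20):
        cv2.line(im,(0,int((y-y0+.5)*s)),(5,int((y-y0+.5)*s)),(0,0,255),1); cv2.putText(im,str(y),(6,int((y-y0+.5)*s)+4),0,.4,(0,0,255),1)
    cv2.imwrite(f'pics/{o}.png',im)
crop('side0',185,100,210,157,3.8,'side0c')
crop('scene0',100,125,290,170,2.75,'scene0c')
E
cat >> h.py <<'E'
def crop(f,x0,y0,w,h,s,o):
    im=cv2.imread(f'pics/{f}.png')[y0:y0+h,x0:x0+w]
    im=cv2.resize(im,None,fx=s,fy=s,interpolation=cv2.INTER_CUBIC)
    for x in range((x0+19)//20*20,x0+w,20): cv2.putText(im,'|'+str(x),(int((x-x0+.5)*s)-2,10),0,.4,(0,0,255),1)
    for y in range((y0+19)//20*20,y0+h,20): cv2.putText(im,'-'+str(y),(0,int((y-y0+.5)*s)+4),0,.4,(0,0,255),1)
    cv2.imwrite(f'pics/{o}.png',im)
E
```

```text
(no output)
```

View pics/side0c.png

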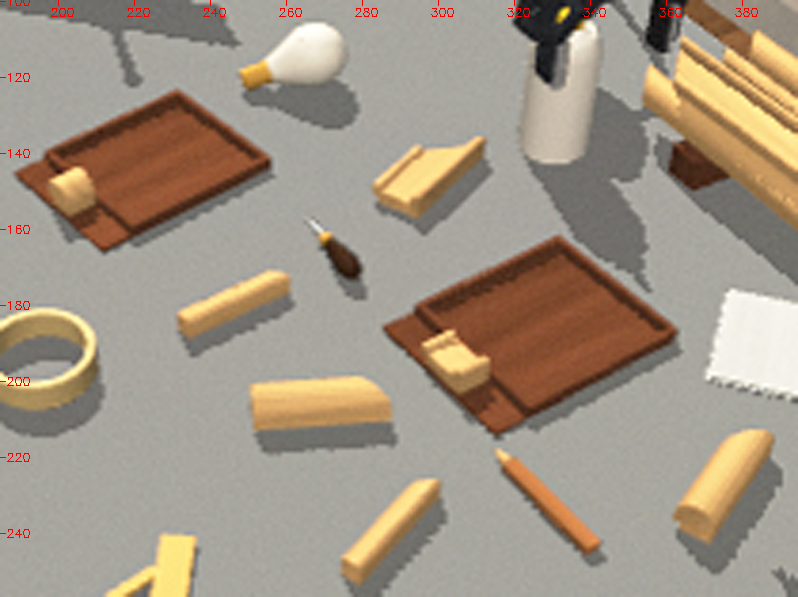

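View pics/scene0c.png

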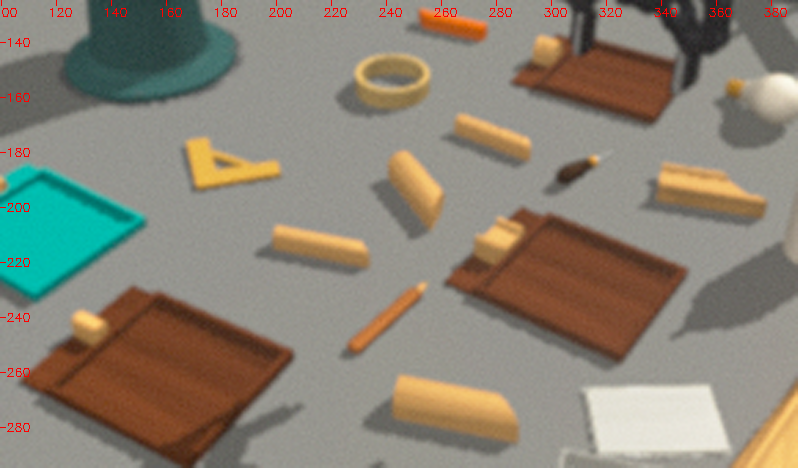

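View pics/wrist0.png

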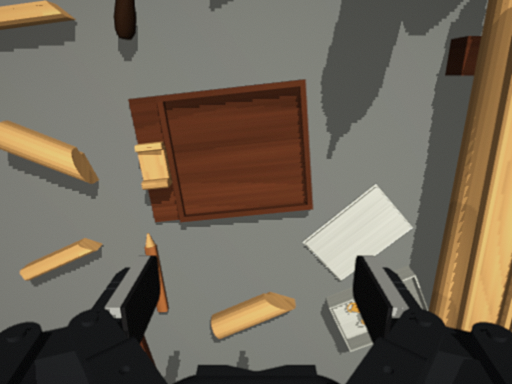

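Wide tray is the middle one (ridged sample at (152,165) in wrist); the far tray's sample looks domed. Now for rough positions.

```bash
python3 - <<'E'
from h import *
c=load('side0')
P={'T1 bay':(229,146),'T1 samp':(203,149),'T2 bay':(329,186),'T2samp':(304,195),'T3':(340,299),'T3samp':(312,316),'wide':(297,147),'slimA':(246,181),'roundA':(269,207),'slimB':(288,239),'roundB':(375,228),'bulb':(267,118),'orange':(164,168),'turq':(232,335),'bottle':(332,137)}
for k,v in P.items(): print(k,pix2w(c,v,.012)[0].round(3))
c=load('scene0')
for k,v in {'T1':(320,155),'T2':(310,227),'T3':(160,262),'roundB':(265,274),'slimB':(217,214),'roundA':(250,193),'slimA':(280,175),'wide':(358,192),'bulb':(375,162)}.items(): print(k,pix2w(c,v,.012)[0].round(3))
E
```

```text
T1 bay [0.465 0.31  0.012]
T1 samp [0.381 0.337 0.012]
T2 bay [ 0.649 -0.014  0.012]
T2samp [ 0.562 -0.011  0.012]
T3 [ 0.45  -0.344  0.012]
T3samp [ 0.369 -0.35   0.012]
wide [0.664 0.195 0.012]
slimA [0.438 0.125 0.012]
roundA [ 0.447 -0.005  0.012]
slimB [ 0.435 -0.133  0.012]
roundB [ 0.662 -0.211  0.012]
bulb [0.658 0.396 0.012]
orange [0.234 0.306 0.012]
turq [ 0.19  -0.306  0.012]
bottle [0.8   0.185 0.012]
T1 [0.475 0.316 0.012]
T2 [ 0.655 -0.009  0.012]
T3 [ 0.465 -0.341  0.012]
roundB [ 0.67  -0.209  0.012]
slimB [ 0.439 -0.13   0.012]
roundA [ 0.442 -0.     0.012]
slimA [0.449 0.131 0.012]
wide [0.674 0.213 0.012]
bulb [0.634 0.401 0.012]
```

```bash
cat > fit.py <<'E'
from h import *
from scipy.optimize import minimize
def prism(prof,x0,xm,xp,w):   # prof: (y,z) list; mitre from xm at -y edge to xp at +y edge
    p=[]
    for y,z in prof:
        p+= [(x0,y,z),(xm+(xp-xm)*(y+w/2)/w,y,z)]
    return np.array(p)/1e3
th=np.linspace(0,np.pi,13)
M={'wide':prism([(-24,0),(18,0),(24,7),(-24,22),(-19,22),(24,18),(19,18)],-44,68,20,48),
 'round':prism([(-15,0),(9,0),(15,7)]+[(15*np.cos(a),14+15*np.sin(a)) for a in th],-45,60,30,30),
 'slim':prism([(-8,0),(8,0),(-8,17),(8,17),(-5,20),(5,20)],-46,54,38,16),
 'tray':np.array([(x,y,z) for x,zz in((-109,(0,4)),(77,(0,12)),(-77,(12,))) for y in(-71,71) for z in zz])/1e3}
def masks(im):
    h,s,v=cv2.split(cv2.cvtColor(im,cv2.COLOR_BGR2HSV))
    wood=((h>10)&(h<28)&(s>75)&(v>110)).astype(np.uint8)
    brown=(((h<16)|(h>172))&(s>95)&(v>25)&(v<150)).astype(np.uint8)
    return wood,wood|brown
S=4
def fit(kind,views,p0,z0=0,pr=True,r=None):
    pts=M[kind]; data=[]
    for f in views:
        c=load(f); im=cv2.imread(f'pics/{f}.png'); m=masks(im)[kind=='tray']
        X=place(pts,p0,z0); uv=w2pix(c,X); ctr=uv.mean(0); R=r or np.linalg.norm(uv-ctr,axis=1).max()*1.35
        k=np.zeros_like(m); cv2.circle(k,tuple(int(a) for a in ctr),int(R),1,-1); m=m*k
        n,l,st,_=cv2.connectedComponentsWithStats(m)
        if n>1:
            i=1+np.argmax(st[1:,4]); m=(l==i).astype(np.uint8)
        data.append((c,m))
    def cost(p,each=False):
        o=[]
        for c,m in data:
            uv=w2pix(c,place(pts,p,z0)); h=cv2.convexHull(uv.astype(np.float32)).reshape(-1,2)
            a=np.zeros((m.shape[0],m.shape[1]),np.uint8); b=cv2.fillConvexPoly
            x0,y0=np.maximum(np.floor(np.minimum(h.min(0),np.argwhere(m)[:,::-1].min(0))).astype(int)-2,0)
            x1,y1=np.ceil(np.maximum(h.max(0),np.argwhere(m)[:,::-1].max(0))).astype(int)+3
            sub=np.repeat(np.repeat(m[y0:y1,x0:x1],S,0),S,1)
            a=np.zeros_like(sub); q=((h-[x0,y0]+.5)*S-.5)
            cv2.fillConvexPoly(a,np.round(q*16).astype(np.int32),1,shift=4)
            o.append(1-(a&sub).sum()/max(1,(a|sub).sum()))
        return o if each else np.mean(o)
    best=None
    yaws=[p0[2]+d for d in ((0,) if kind=='tray' else (0,np.pi))]
    for yw in yaws:
      for d in (-.2,0,.2):
        x=np.array([p0[0],p0[1],yw+d])
        q=minimize(cost,x,method='Nelder-Mead',options=dict(initial_simplex=x+np.array([[0,0,0],[.015,0,0],[0,.015,0],[0,0,.2]]),xatol=1e-4,fatol=1e-5))
        if best is None or q.fun<best.fun: best=q
    p=best.x; print(kind,p[:2].round(4),'yaw',round(np.degrees(p[2]),1),'loss',np.round(cost(p,True),3))
    return p
def place(pts,p,z0):
    c,s=np.cos(p[2]),np.sin(p[2]); return pts@np.array([[c,s,0],[-s,c,0],[0,0,1]])+[p[0],p[1],z0]
E
cat > run1.py <<'E'
from fit import *
A=['side0','scene0']; d=np.radians
G={'T1':('tray',(.47,.31,d(-15))),'T2':('tray',(.652,-.012,0)),'T3':('tray',(.46,-.343,0)),
'wide':('wide',(.668,.205,0)),'slimA':('slim',(.443,.128,0)),'roundA':('round',(.445,0,d(-40))),'slimB':('slim',(.437,-.132,d(10))),'roundB':('round',(.667,-.21,d(20)))}
res={}
for k,(kind,p) in G.items():
    print(k,end=' '); res[k]=fit(kind,A,p)
    if k in('T2','slimB','roundB'): print('  wrist:',end=''); fit(kind,['wrist0'],res[k])
for f in A+['wrist0']:
    im=cv2.imread(f'pics/{f}.png'); s=2 if f!='wrist0' else 1.5
    im=cv2.resize(im,None,fx=s,fy=s); c=load(f)
    for k,(kind,_) in G.items():
        h=cv2.convexHull(w2pix(c,place(M[kind],res[k],0)).astype(np.float32)); cv2.polylines(im,[np.int32((h+.5)*s)],True,(255,0,255),1)
    if f=='side0': cv2.imwrite('pics/ov_side.png',im[170:770,330:930])
    if f=='scene0': cv2.imwrite('pics/ov_scene.png',im[240:600,180:840])
np.savez('res.npz',**res)
E
python3 run1.py
```

```text
T1 tray [0.4675 0.3448] yaw 11.2 loss [0.151 0.181]
T2 tray [ 0.6533 -0.0008] yaw 6.7 loss [0.049 0.072]
  wrist:tray [0.6542 0.001 ] yaw 6.1 loss [0.017]
T3 tray [ 0.4582 -0.3311] yaw 11.4 loss [0.031 0.06 ]
wide wide [0.6654 0.2055] yaw 25.4 loss [0.103 0.077]
slimA slim [0.4402 0.1361] yaw 6.6 loss [0.084 0.08 ]
roundA round [0.4442 0.0052] yaw -23.4 loss [0.049 0.057]
slimB slim [ 0.4333 -0.1292] yaw 25.1 loss [0.061 0.068]
  wrist:slim [ 0.4328 -0.1271] yaw 24.7 loss [0.039]
roundB round [ 0.6631 -0.2062] yaw 26.5 loss [0.053 0.045]
  wrist:round [ 0.663  -0.2044] yaw 26.3 loss [0.028]
```

Request:
drive_tool([
  {"hand": 0.7, "offset": [-13, 26, 6], "angular": [0, 0, 0]},
  {"hand": 0.7, "offset": [-13, 26, 6], "angular": [0, 0, 0]},
  {"hand": 0.7, "offset": [-13, 26, 6], "angular": [0, 0, 0]},
  {"hand": 0.7, "offset": [-13, 26, 6], "angular": [0, 0, 0]},
  {"hand": 0.7, "offset": [-13, 26, 6], "angular": [0, 0, 0]},
  {"hand": 0.7, "offset": [-13, 26, 6], "angular": [0, 0, 0]},
  {"hand": 0.7, "offset": [-13, 26, 6], "angular": [0, 0, 0]},
])

```text
time: 1.02
tool_pos: [0.5449, 0.2596, 0.2544]
tcp_rot: [2.22, 2.222, -0.001]
wrist_force: [0.5, 0.2, -0.2]
width: 0.702
```

```bash
python3 - <<'E'
from fit import *
snap('wrist','wrist1')
r=dict(np.load('res.npz'))
r['T1']=fit('tray',['wrist1'],(.466,.31,.12))
for k in('wide','slimA','roundA'): 
    q=fit(k.rstrip('AB'),['wrist1'],r[k]); r[k]=q
np.savez('res.npz',**r)
im=cv2.imread('pics/wrist1.png'); s=1.5; im=cv2.resize(im,None,fx=s,fy=s); c=load('wrist1')
for k in('T1','wide','slimA','roundA'):
    kind='tray' if k=='T1' else k.rstrip('AB'); h=cv2.convexHull(w2pix(c,place(M[kind],r[k],0)).astype(np.float32)); cv2.polylines(im,[np.int32((h+.5)*s)],True,(255,0,255),1)
cv2.imwrite('pics/ov_w1.png',im)
s=bot.read_state(); print(s['time'],s['tool_pos'],s['tcp_rot'],s['q'],s['width'])
E
```

```text
tray [0.4691 0.3485] yaw 11.5 loss [0.026]
wide [0.6656 0.2089] yaw 26.0 loss [0.024]
slim [0.4398 0.1383] yaw 6.4 loss [0.038]
round [ 0.476  -0.0077] yaw -25.1 loss [0.399]
1.075 [0.54504626 0.25909889 0.25417621] [ 2.22181737e+00  2.22083206e+00 -1.98642724e-03] [ 4.02876956e-01  9.92643324e-02  1.68804912e+00 -6.39101630e-04
  1.35539128e+00  4.03457473e-01] 0.6999875961396645
```

View pics/ov_w1.png

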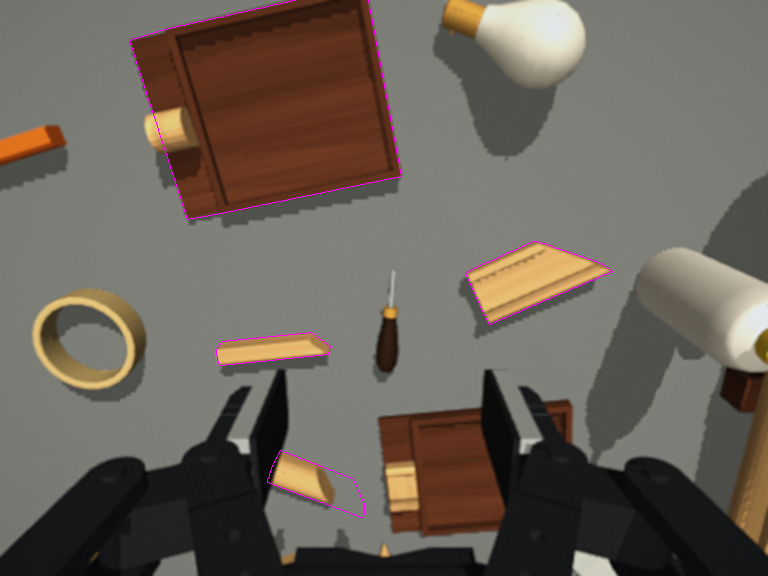

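Overlay agrees well: T1 has the half-round sample (160,130), the wide offcut at (535,280) and the slim at (270,348). The roundA overlay is occluded by the finger here, so I keep its side/scene fit. Picking the wide one first.

Request:
drive_tool([
  {"hand": 0.9, "offset": [12, -5.1, -15], "angular": [0, 0, -64]},
  {"hand": 0.9, "offset": [12, -5.1, -15], "angular": [0, 0, -64]},
  {"hand": 0.9, "offset": [12, -5.1, -15], "angular": [0, 0, -64]},
  {"hand": 0.9, "offset": [12, -5.1, -15], "angular": [0, 0, -64]},
  {"hand": 0.9, "offset": [12, -5.1, -15], "angular": [0, 0, -64]},
  {"hand": 0.9, "offset": [12, -5.1, -15], "angular": [0, 0, -64]},
  {"hand": 0.9, "offset": [12, -5.1, -15], "angular": [0, 0, -64]},
  {"hand": 0.9, "offset": [12, -5.1, -15], "angular": [0, 0, -64]},
])

```text
time: 2.08
tool_pos: [0.6652, 0.2079, 0.1045]
tcp_rot: [3.06, 0.709, -0.001]
wrist_force: [-0.0, -0.2, -0.2]
width: 0.9
```

```bash
python3 - <<'E'
from fit import *
c=snap('wrist','w2'); r=np.load('res.npz'); s=bot.read_state()
from scipy.spatial.transform import Rotation as Ro
print(s['tool_pos'],Ro.from_rotvec(s['tcp_rot']).as_matrix().round(3).tolist(),s['q'])
p=fit('wide',['w2'],r['wide'])
E
```

```text
[0.66510406 0.20816752 0.10464653] [[0.898, 0.44, -0.0], [0.44, -0.898, -0.0], [-0.0, 0.0, -1.0]] [ 2.67636549e-01  3.67948055e-01  1.63962685e+00 -9.25289778e-05
  1.13439182e+00  1.38330740e+00]
wide [0.6662 0.2093] yaw 25.4 loss [0.046]
```

View pics/w2.png

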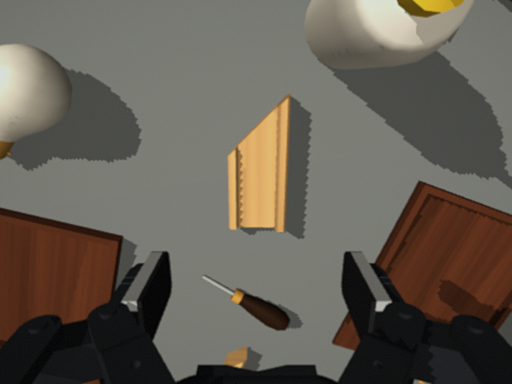

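The wide piece (260,165) lies centred between the jaws, aligned. Descend and grip.

Request:
drive_tool([
  {"hand": 0.9, "offset": [0, 0.1, -6], "angular": [0, 0, 0]},
  {"hand": 0.9, "offset": [0, 0.1, -9.9], "angular": [0, 0, 0]},
  {"hand": 0.9, "offset": [0, 0.1, -9.9], "angular": [0, 0, 0]},
  {"hand": 0.3, "offset": [0, 0.1, -9.9], "angular": [0, 0, 0]},
  {"hand": 0.3, "offset": [0, 0.1, -9.9], "angular": [0, 0, 0]},
  {"hand": 0.3, "offset": [0, 0.1, -9.9], "angular": [0, 0, 0]},
  {"hand": 0.3, "offset": [0, 0.1, -9.9], "angular": [0, 0, 0]},
  {"hand": 0.3, "offset": [0, 0.1, -9.9], "angular": [0, 0, 0]},
], force=30)

```text
time: 3.12
tool_pos: [0.6652, 0.2101, 0.0063]
tcp_rot: [-3.061, -0.707, -0.001]
wrist_force: [0.7, -0.3, -0.6]
width: 0.302
```

```bash
python3 - <<'E'
from h import *
c=snap('wrist','w3'); snap('scene','s3'); crop('s3',300,120,150,130,4,'s3c')
a=cv2.imread('pics/w3.png'); b=cv2.imread('pics/s3c.png')
H=384; b=cv2.resize(b,(int(b.shape[1]*H/b.shape[0]),H)); a=cv2.resize(a,(400,300)); a=cv2.copyMakeBorder(a,0,84,0,0,0)
o=np.hstack([a,b])[:, :800]; cv2.imwrite('pics/c3.png',o)
E
```

```text
(no output)
```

View pics/c3.png

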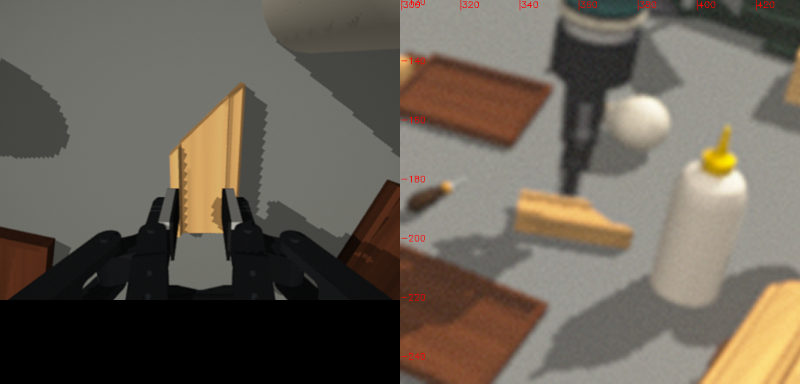

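```bash
python3 - <<'E'
from fit import *
r=np.load('res.npz')
s=bot.read_state(); print(s['tool_pos'],s['width'],s['wrist_force'])
from scipy.spatial.transform import Rotation as Ro
Rm=Ro.from_rotvec(s['tcp_rot']).as_matrix()
for f in('w3','s3'):
    c=load(f); print(f,'tcp',w2pix(c,s['tool_pos'][None]).round(1), 'tips 25mm',w2pix(c,s['tool_pos']+Rm[:,1][None]*np.array([[-.0128],[.0128]])).round(1).tolist(),'tips48',w2pix(c,s['tool_pos']+Rm[:,1][None]*np.array([[-.024],[.024]])).round(1).tolist())
    fit('wide',[f],r['wide'])
crop('w3',190,180,140,120,5,'w3c')
E
```

```text
[0.66493285 0.20998034 0.00592399] 0.2980482856153905 [ 0.18307735 -0.07849054  0.52835747]
w3 tcp [[258.3 226.6]] tips 25mm [[236.2, 226.6], [280.3, 226.6]] tips48 [[216.9, 226.6], [299.6, 226.6]]
wide [0.6662 0.209 ] yaw 25.8 loss [0.202]
s3 tcp [[354.5 192.9]] tips 25mm [[354.8, 190.5], [354.3, 195.5]] tips48 [[354.9, 188.4], [354.1, 197.7]]
wide [0.6655 0.2056] yaw 25.5 loss [0.074]
```

View pics/w3c.png

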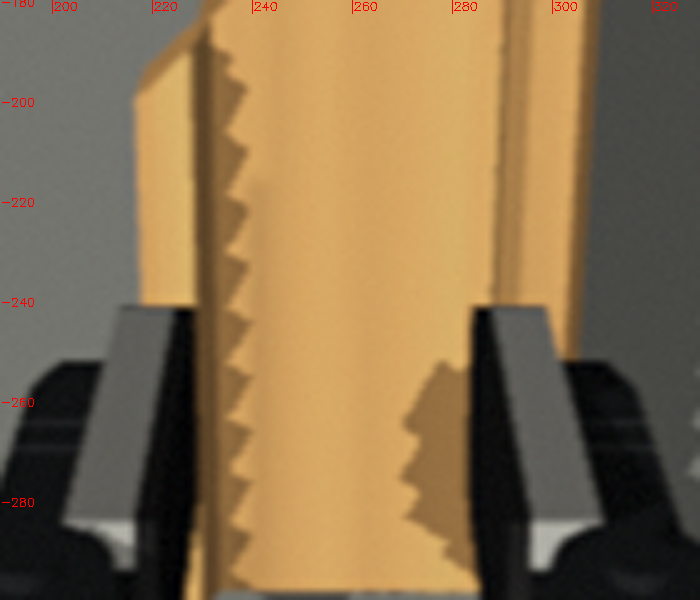

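```bash
python3 - <<'E'
from fit import *
s=bot.read_state(); c=load('w3'); 
from scipy.spatial.transform import Rotation as Ro
Rm=Ro.from_rotvec(s['tcp_rot']).as_matrix(); print(Rm.round(3))
for dx in(0,.011):
  for h in (0,.01,.013,.02,.025,.03):
    uv=w2pix(c,s['tool_pos']+Rm[:,0]*dx+np.array([0,0,h])+Rm[:,1][None]*np.array([[-.0128],[.0128]])); print(dx,h,uv.round(1).tolist())
E
```

```text
[[ 0.899  0.438 -0.   ]
 [ 0.438 -0.899  0.   ]
 [-0.    -0.    -1.   ]]
0 0 [[236.2, 226.6], [280.3, 226.6]]
0 0.01 [[235.2, 234.3], [281.6, 234.3]]
0 0.013 [[234.9, 236.7], [282.0, 236.7]]
0 0.02 [[234.1, 242.7], [282.9, 242.7]]
0 0.025 [[233.5, 247.3], [283.6, 247.3]]
0 0.03 [[232.9, 252.1], [284.4, 252.1]]
0.011 0 [[235.9, 209.0], [280.8, 209.0]]
0.011 0.01 [[234.8, 215.9], [282.1, 215.9]]
0.011 0.013 [[234.5, 218.1], [282.5, 218.1]]
0.011 0.02 [[233.7, 223.5], [283.5, 223.5]]
0.011 0.025 [[233.0, 227.7], [284.2, 227.7]]
0.011 0.03 [[232.4, 232.0], [285.0, 232.0]]
```

Wrist view shows the pads (gap ≈224–282 at row 241) apparently above the piece rather than around it; the piece hasn't moved. I'll lift, shut the hand and triangulate the true fingertip position.

Request:
drive_tool([
  {"hand": 0.3, "offset": [0, 0, 6], "angular": [0, 0, 0]},
  {"hand": 0, "offset": [0, 0, 10], "angular": [0, 0, 0]},
  {"hand": 0, "offset": [0, 0, 10], "angular": [0, 0, 0]},
  {"hand": 0, "offset": [0, 0, 10], "angular": [0, 0, 0]},
])

```text
time: 3.72
tool_pos: [0.6645, 0.2099, 0.1054]
tcp_rot: [3.061, 0.707, -0.001]
wrist_force: [0.0, -0.0, 0.3]
width: 0.004
```

```bash
python3 - <<'E'
from h import *
for n in('wrist','scene','side'): snap(n,n+'4')
s=bot.read_state(); print(s['tool_pos'],s['width'])
ims=[]
for f in('wrist4','scene4','side4'):
    c=load(f); im=cv2.imread(f'pics/{f}.png'); uv=w2pix(c,[s['tool_pos'],s['tool_pos']+[0,0,.02],s['tool_pos']+[0,0,.04]]); print(f,uv.round(1).tolist())
    x,y=uv[0].astype(int); x0,y0=max(x-30,0),max(y-35,0); k=im[y0:y0+70,x0:x0+60]; k=cv2.resize(k,None,fx=4.4,fy=4.4,interpolation=cv2.INTER_CUBIC)
    for p,col in zip(uv,((0,0,255),(0,255,0),(255,255,0))): cv2.circle(k,tuple(int(v) for v in (p-[x0,y0]+.5)*4.4),3,col,-1)
    ims.append(k)
cv2.imwrite('pics/c4.png',np.hstack(ims))
E
```

```text
[0.66339828 0.20954323 0.10344424] 0.0016343367701377321
wrist4 [[258.0, 226.9], [258.2, 242.9], [258.4, 262.7]]
scene4 [[359.5, 164.6], [360.7, 158.4], [361.9, 152.2]]
side4 [[295.9, 122.2], [296.2, 116.9], [296.6, 111.5]]
```

View pics/c4.png

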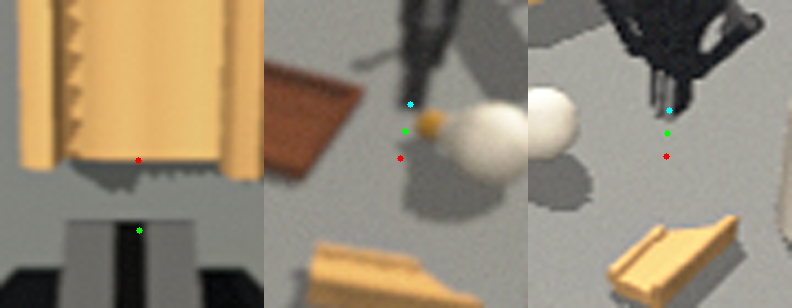

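Scene and side both show the real fingertips about 35–40 mm above the reported TCP (red dot), matching the wrist view (tip edge at row 241). So I must go ~37 mm lower than the nominal geometry suggests. Descending with care, watching the force.

Request:
drive_tool([
  {"hand": 0.85, "offset": [0, 0, -2], "angular": [0, 0, 0]},
  {"hand": 0.85, "offset": [0, 0, -4], "angular": [0, 0, 0]},
  {"hand": 0.85, "offset": [0, 0, -6], "angular": [0, 0, 0]},
  {"hand": 0.85, "offset": [0, 0, -9], "angular": [0, 0, 0]},
  {"hand": 0.85, "offset": [0, 0, -11], "angular": [0, 0, 0]},
  {"hand": 0.85, "offset": [0, 0, -12.5], "angular": [0, 0, 0]},
  {"hand": 0.85, "offset": [0, 0, -13.5], "angular": [0, 0, 0]},
  {"hand": 0.85, "offset": [0, 0, -13.5], "angular": [0, 0, 0]},
])

```text
time: 4.88
tool_pos: [0.6646, 0.2099, -0.0298]
tcp_rot: [3.061, 0.707, -0.002]
wrist_force: [0.2, 0.4, 0.2]
width: 0.848
```

Request:
drive_tool([
  {"hand": 0.4, "offset": [0, 0, 0], "angular": [0, 0, 0]},
  {"hand": 0.4, "offset": [0, 0, 0], "angular": [0, 0, 0]},
  {"hand": 0.4, "offset": [0, 0, 0], "angular": [0, 0, 0]},
  {"hand": 0.4, "offset": [0, 0, 0], "angular": [0, 0, 0]},
], force=30)

```text
time: 5.38
tool_pos: [0.6663, 0.2103, -0.0276]
tcp_rot: [-3.061, -0.707, -0.004]
wrist_force: [1.1, -0.2, 5.6]
width: 0.55
```

Request:
drive_tool([
  {"hand": 0.4, "offset": [0, 0, 1], "angular": [0, 0, 0]},
  {"hand": 0.4, "offset": [0, 0, 4], "angular": [0, 0, 0]},
  {"hand": 0.4, "offset": [0, 0, 6], "angular": [0, 0, 0]},
  {"hand": 0.4, "offset": [0, 0, 6], "angular": [0, 0, 0]},
])

```text
time: 5.88
tool_pos: [0.667, 0.2106, 0.0336]
tcp_rot: [-3.061, -0.707, -0.007]
wrist_force: [-0.5, 0.4, -0.8]
width: 0.546
```

```bash
python3 - <<'E'
from h import *
for n in('wrist','scene','side'): snap(n,n+'5')
crop('scene5',310,120,110,95,4.2,'a'); crop('side5',240,80,100,95,4,'b')
a=cv2.imread('pics/a.png'); b=cv2.imread('pics/b.png'); h=380; cv2.imwrite('pics/c5.png',np.hstack([a[:h],b[:h]])[:, :800])
s=bot.read_state();print(s['tool_pos'],s['width'],s['wrist_force'])
E
```

```text
[0.66405447 0.20977506 0.02981863] 0.5518709773202971 [ 0.15956604  0.02590964 -0.98475754]
```

View pics/c5.png

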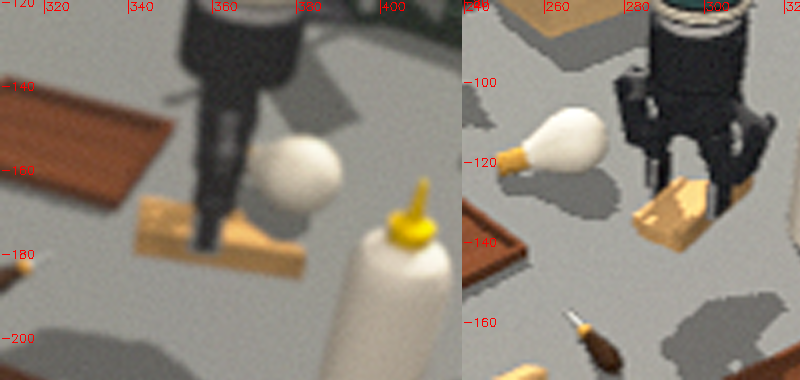

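Scene and side crops show the wide piece gripped level, fingers around its flanks. Carry to tray_wide.

Request:
drive_tool([
  {"hand": 0.4, "offset": [-0.5, -3, 2], "angular": [0, 0, -5]},
  {"hand": 0.4, "offset": [-1.1, -8, 2], "angular": [0, 0, -10]},
  {"hand": 0.4, "offset": [-1.8, -14, 2], "angular": [0, 0, -15]},
  {"hand": 0.4, "offset": [-2.3, -19, 2], "angular": [0, 0, -19.8]},
  {"hand": 0.4, "offset": [-2.3, -21, 2], "angular": [0, 0, -19.8]},
  {"hand": 0.4, "offset": [-2.3, -21, 2], "angular": [0, 0, -19.8]},
  {"hand": 0.4, "offset": [-2.3, -21, 0], "angular": [0, 0, -19.8]},
  {"hand": 0.4, "offset": [-2.3, -21, -2], "angular": [0, 0, -19.8]},
])

```text
time: 7.02
tool_pos: [0.6416, 0.0016, 0.009]
tcp_rot: [-3.136, -0.173, 0.001]
wrist_force: [-0.2, 0.4, -0.5]
width: 0.551
```

Request:
drive_tool([
  {"hand": 0.4, "offset": [0, 0, -1.5], "angular": [0, 0, 0]},
  {"hand": 0.4, "offset": [0, 0, -2.5], "angular": [0, 0, 0]},
  {"hand": 0.4, "offset": [0, 0, -3], "angular": [0, 0, 0]},
  {"hand": 0.4, "offset": [0, 0, -3.3], "angular": [0, 0, 0]},
  {"hand": 0.4, "offset": [0, 0, -3.5], "angular": [0, 0, 0]},
  {"hand": 0.4, "offset": [0, 0, -3.5], "angular": [0, 0, 0]},
  {"hand": 0.4, "offset": [0, 0, -3.5], "angular": [0, 0, 0]},
])

```text
time: 7.9
tool_pos: [0.6425, -0.0001, -0.0235]
tcp_rot: [3.137, 0.17, 0.002]
wrist_force: [0.7, 0.2, 0.4]
width: 0.549
```

Request:
drive_tool([
  {"hand": 0.4, "offset": [0, 0, -0.05], "angular": [0, 0, 0]},
  {"hand": 0.4, "offset": [0, 0, -0.1], "angular": [0, 0, 0]},
  {"hand": 0.4, "offset": [0, 0, -0.1], "angular": [0, 0, 0]},
])

```text
time: 8.28
tool_pos: [0.6425, -0.0001, -0.0236]
tcp_rot: [3.137, 0.17, 0.001]
wrist_force: [-3.4, -1.2, 8.1]
width: 0.548
```

Request:
drive_tool([
  {"hand": 0.65, "offset": [0, 0, 0], "angular": [0, 0, 0]},
  {"hand": 0.75, "offset": [0, 0, 0], "angular": [0, 0, 0]},
  {"hand": 0.75, "offset": [0, 0, 0.5], "angular": [0, 0, 0]},
  {"hand": 0.75, "offset": [0, 0, 5], "angular": [0, 0, 0]},
  {"hand": 0, "offset": [-6, 2.5, 6.5], "angular": [0, 0, -9]},
  {"hand": 0, "offset": [-12, 5, 6.5], "angular": [0, 0, -19]},
  {"hand": 0, "offset": [-18.2, 7, 5.5], "angular": [0, 0, -29.6]},
  {"hand": 0, "offset": [-18.2, 7, 2.5], "angular": [0, 0, -29.6]},
])

```text
time: 9.28
tool_pos: [0.4575, 0.071, 0.0008]
tcp_rot: [-3.076, 0.637, -0.003]
wrist_force: [0.6, 0.1, -0.8]
width: -0.003
```

Request:
drive_tool([
  {"hand": 0, "offset": [0, 0, -1.5], "angular": [0, 0, 0]},
  {"hand": 0, "offset": [0, 0, -2.5], "angular": [0, 0, 0]},
  {"hand": 0, "offset": [0, 0, -2.9], "angular": [0, 0, 0]},
  {"hand": 0, "offset": [0, 0, -3.1], "angular": [0, 0, 0]},
  {"hand": 0, "offset": [0, 0, -3.2], "angular": [0, 0, 0]},
  {"hand": 0, "offset": [0, 0, -3.3], "angular": [0, 0, 0]},
  {"hand": 0, "offset": [0, 0, -3.3], "angular": [0, 0, 0]},
])

```text
time: 10.15
tool_pos: [0.4602, 0.07, -0.033]
tcp_rot: [-3.076, 0.637, -0.0]
wrist_force: [0.1, -0.6, -0.7]
width: 0.001
```

Request:
drive_tool([
  {"hand": 0, "offset": [0, 0, -0.1], "angular": [0, 0, 0]},
  {"hand": 0, "offset": [0, 0, -0.2], "angular": [0, 0, 0]},
  {"hand": 0, "offset": [0, 0, -0.2], "angular": [0, 0, 0]},
])

```text
time: 10.52
tool_pos: [0.4599, 0.07, -0.0352]
tcp_rot: [3.076, -0.637, -0.0]
wrist_force: [0.6, 0.8, 0.2]
width: 0.002
```

Request:
drive_tool([
  {"hand": 0, "offset": [0, 0, -0.1], "angular": [0, 0, 0]},
  {"hand": 0, "offset": [0, 0, -0.2], "angular": [0, 0, 0]},
  {"hand": 0, "offset": [0, 0, -0.2], "angular": [0, 0, 0]},
])

```text
time: 10.9
tool_pos: [0.4601, 0.07, -0.0364]
tcp_rot: [3.076, -0.637, -0.0]
wrist_force: [-2.4, -0.3, 7.5]
width: -0.002
```

Shut tips touch the bench at reported z ≈ −36.5 mm, so the tip offset is settled. Now roundA.

Request:
drive_tool([
  {"hand": 0.3, "offset": [0, 0, 3], "angular": [0, 0, 0]},
  {"hand": 0.7, "offset": [0, 0, 7], "angular": [0, 0, 0]},
  {"hand": 0.7, "offset": [-1.6, -6.3, 7], "angular": [0, 0, 0]},
  {"hand": 0.7, "offset": [-1.6, -6.3, 7], "angular": [0, 0, 0]},
  {"hand": 0.7, "offset": [-1.6, -6.3, 7], "angular": [0, 0, 0]},
])

```text
time: 11.52
tool_pos: [0.4437, 0.0069, 0.0327]
tcp_rot: [-3.075, 0.64, 0.0]
wrist_force: [-0.2, 1.2, -0.3]
width: 0.705
```

```bash
python3 - <<'E'
from fit import *
snap('wrist','w6'); snap('side','side6'); s=bot.read_state(); print(s['tool_pos'],s['q'][5])
fit('round',['w6'],(.4442,.0055,np.radians(-23.4)))
fit('wide',['side6'],(.642,0,np.radians(6.2)),.004)
E
```

```text
[0.44387962 0.00760423 0.03253268] 1.939384622821962
round [0.4437 0.008 ] yaw -22.7 loss [0.017]
wide [ 0.6399 -0.0017] yaw 5.1 loss [0.368]
```

View pics/w6.png

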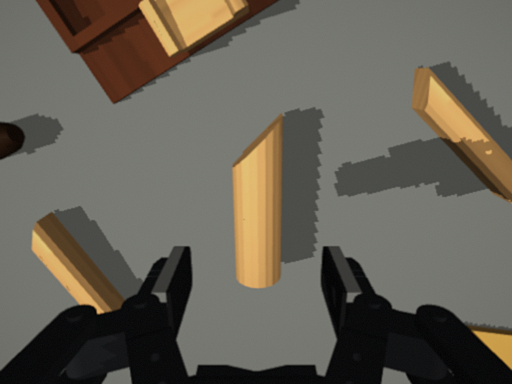

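RoundA (258,200) is centred and aligned. Descend and grip.

Request:
drive_tool([
  {"hand": 0.7, "offset": [0, 0.1, -3.5], "angular": [0, 0, 0]},
  {"hand": 0.7, "offset": [0, 0.1, -5.5], "angular": [0, 0, 0]},
  {"hand": 0.7, "offset": [0, 0.1, -6.7], "angular": [0, 0, 0]},
  {"hand": 0.7, "offset": [0, 0.1, -6.7], "angular": [0, 0, 0]},
  {"hand": 0.2, "offset": [0, 0.1, -6.7], "angular": [0, 0, 0]},
  {"hand": 0.2, "offset": [0, 0.1, -6.7], "angular": [0, 0, 0]},
  {"hand": 0.2, "offset": [0, 0.1, -6.7], "angular": [0, 0, 0]},
  {"hand": 0.2, "offset": [0, 0.1, -6.7], "angular": [0, 0, 0]},
])

```text
time: 12.62
tool_pos: [0.4453, 0.008, -0.0331]
tcp_rot: [-3.076, 0.637, -0.004]
wrist_force: [-0.1, 1.8, 5.3]
width: 0.341
```

Request:
drive_tool([
  {"hand": 0.2, "offset": [0, 0, 1], "angular": [0, 0, 0]},
  {"hand": 0.2, "offset": [0, 0, 4], "angular": [0, 0, 0]},
  {"hand": 0.2, "offset": [0, 0, 7], "angular": [0, 0, 0]},
  {"hand": 0.2, "offset": [0, 0, 7], "angular": [0, 0, 0]},
  {"hand": 0.2, "offset": [0, 0, 7], "angular": [0, 0, 0]},
])

```text
time: 13.25
tool_pos: [0.4433, 0.008, 0.0354]
tcp_rot: [3.076, -0.637, -0.001]
wrist_force: [0.2, -0.0, -0.4]
width: 0.339
```

```bash
python3 - <<'E'
from h import *
snap('wrist','w7'); snap('scene','s7'); crop('s7',215,130,80,90,4.2,'a'); crop('w7',150,60,220,250,1.5,'b')
a=cv2.imread('pics/a.png')[:375]; b=cv2.imread('pics/b.png')[:375]; cv2.imwrite('pics/c7.png',np.hstack([a,b])); print(bot.read_state()['wrist_force'],bot.read_state()['width'])
E
```

```text
[ 0.17474453 -0.2367469  -0.2045406 ] 0.3390475383498653
```

View pics/c7.png

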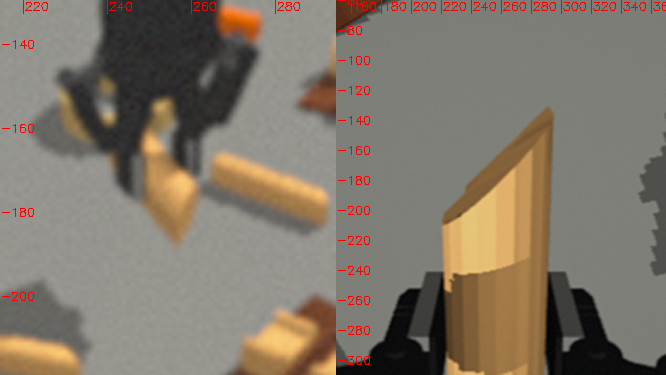

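Half-round held level between the pads. Check tray_round's pose in unobstructed fixed views before placing.

```bash
python3 - <<'E'
from fit import *
for v in (['side6'],['s7'],['side6','s7']): fit('tray',v,(.469,.347,np.radians(11.3)))
E
```

```text
tray [0.469  0.3457] yaw 11.6 loss [0.164]
tray [0.4655 0.3482] yaw 12.4 loss [0.113]
tray [0.4676 0.346 ] yaw 11.3 loss [0.167 0.121]
```

Request:
drive_tool([
  {"hand": 0.2, "offset": [0, 4, 1.5], "angular": [0, 0, 5]},
  {"hand": 0.2, "offset": [0, 10, 2], "angular": [0, 0, 12]},
  {"hand": 0.2, "offset": [0.4, 16, 2], "angular": [0, 0, 20]},
  {"hand": 0.2, "offset": [0.8, 22, 2], "angular": [0, 0, 28]},
  {"hand": 0.2, "offset": [1.2, 28, 2], "angular": [0, 0, 34.7]},
  {"hand": 0.2, "offset": [1.2, 33, 2], "angular": [0, 0, 34.7]},
  {"hand": 0.2, "offset": [1.2, 36.5, 2], "angular": [0, 0, 34.7]},
  {"hand": 0.2, "offset": [1.2, 36.5, 2], "angular": [0, 0, 34.7]},
])

```text
time: 14.35
tool_pos: [0.455, 0.3749, 0.0543]
tcp_rot: [3.125, 0.314, -0.003]
wrist_force: [0.2, -0.4, -0.2]
width: 0.341
```

Request:
drive_tool([
  {"hand": 0.2, "offset": [0, -0.2, -2], "angular": [0, 0, 0]},
  {"hand": 0.2, "offset": [0, -0.2, -5], "angular": [0, 0, 0]},
  {"hand": 0.2, "offset": [0, -0.2, -7], "angular": [0, 0, 0]},
  {"hand": 0.2, "offset": [0, -0.2, -8], "angular": [0, 0, 0]},
  {"hand": 0.2, "offset": [0, -0.2, -8.4], "angular": [0, 0, 0]},
  {"hand": 0.2, "offset": [0, -0.2, -8.6], "angular": [0, 0, 0]},
  {"hand": 0.2, "offset": [0, -0.2, -8.6], "angular": [0, 0, 0]},
])

```text
time: 15.22
tool_pos: [0.4569, 0.3716, -0.0289]
tcp_rot: [-3.125, -0.309, -0.003]
wrist_force: [-0.2, 1.5, 0.2]
width: 0.341
```

Request:
drive_tool([
  {"hand": 0.2, "offset": [0, 0, -0.05], "angular": [0, 0, 0]},
  {"hand": 0.2, "offset": [0, 0, -0.05], "angular": [0, 0, 0]},
])

```text
time: 15.48
tool_pos: [0.4571, 0.3718, -0.029]
tcp_rot: [-3.125, -0.309, -0.003]
wrist_force: [-1.3, -0.9, 5.5]
width: 0.343
```

Request:
drive_tool([
  {"hand": 0.4, "offset": [0, 0, 0], "angular": [0, 0, 0]},
  {"hand": 0.45, "offset": [0, 0, 0], "angular": [0, 0, 0]},
  {"hand": 0.45, "offset": [0, 0, 0.5], "angular": [0, 0, 0]},
  {"hand": 0.45, "offset": [0, 0, 4], "angular": [0, 0, 0]},
  {"hand": 0.5, "offset": [0, -3, 8], "angular": [0, 0, 0]},
  {"hand": 0.5, "offset": [-0.6, -9, 10], "angular": [0, 0, -3]},
  {"hand": 0.5, "offset": [-1.6, -15, 10], "angular": [0, 0, -4.9]},
])

```text
time: 16.35
tool_pos: [0.4423, 0.2209, 0.0723]
tcp_rot: [-3.135, -0.176, -0.009]
wrist_force: [0.3, -0.6, 0.1]
width: 0.499
```

Request:
drive_tool([
  {"hand": 0.5, "offset": [0, -6, 0], "angular": [0, 0, 0]},
  {"hand": 0.5, "offset": [0, -8.3, 0], "angular": [0, 0, 0]},
  {"hand": 0.5, "offset": [0, -8.3, -3], "angular": [0, 0, 0]},
  {"hand": 0.5, "offset": [0, -8.3, -3], "angular": [0, 0, 0]},
])

```text
time: 16.85
tool_pos: [0.4377, 0.137, 0.0378]
tcp_rot: [3.136, 0.174, -0.007]
wrist_force: [-0.1, 0.0, -0.4]
width: 0.502
```

```bash
python3 - <<'E'
from fit import *
snap('wrist','w8');snap('side','side8');snap('scene','s8'); s=bot.read_state(); print(s['tool_pos'])
fit('slim',['w8'],(.4398,.138,np.radians(6.4)))
for v in(['side8'],['s8']): fit('round',v,(.456,.3715,np.radians(11.3)),.004)
crop('s8',285,110,90,80,4.4,'a'); crop('side8',170,100,110,100,4,'b')
a=cv2.imread('pics/a.png')[:350]; b=cv2.imread('pics/b.png')[:350]; cv2.imwrite('pics/c8.png',np.hstack([a,b])[:,:800])
E
```

```text
[0.44052662 0.13844259 0.04017007]
slim [0.44   0.1387] yaw 6.6 loss [0.026]
round [0.4282 0.3612] yaw 20.7 loss [0.291]
round [0.4578 0.3704] yaw 14.4 loss [0.201]
```

View pics/c8.png

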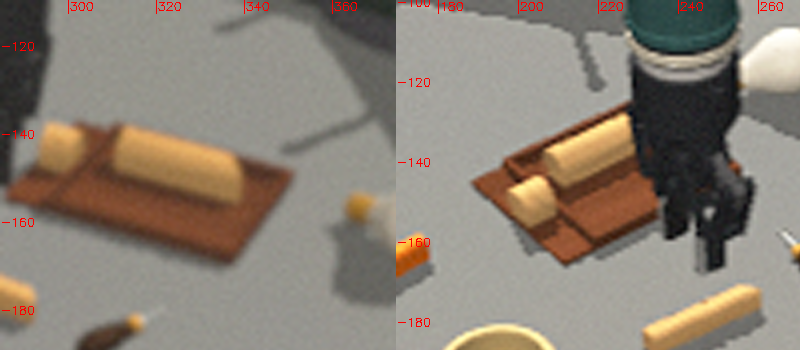

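RoundA lies face up, lengthwise, in the back half of tray_round. Now slimA.

Request:
drive_tool([
  {"hand": 0.5, "offset": [0, 0.05, -4], "angular": [0, 0, 0]},
  {"hand": 0.5, "offset": [0, 0.05, -6], "angular": [0, 0, 0]},
  {"hand": 0.5, "offset": [0, 0.05, -7.3], "angular": [0, 0, 0]},
  {"hand": 0.5, "offset": [0, 0.05, -7.3], "angular": [0, 0, 0]},
  {"hand": 0.05, "offset": [0, 0.05, -7.3], "angular": [0, 0, 0]},
  {"hand": 0.05, "offset": [0, 0.05, -7.3], "angular": [0, 0, 0]},
  {"hand": 0.05, "offset": [0, 0.05, -7.3], "angular": [0, 0, 0]},
  {"hand": 0.05, "offset": [0, 0.05, -7.3], "angular": [0, 0, 0]},
])

```text
time: 18.0
tool_pos: [0.4414, 0.1389, -0.0324]
tcp_rot: [-3.136, -0.175, -0.004]
wrist_force: [-0.7, 0.9, 6.5]
width: 0.178
```

Request:
drive_tool([
  {"hand": 0.05, "offset": [0, 0, 1], "angular": [0, 0, 0]},
  {"hand": 0.05, "offset": [0, 0, 4], "angular": [0, 0, 0]},
  {"hand": 0.05, "offset": [0, -2, 9], "angular": [0, 0, 0]},
  {"hand": 0.05, "offset": [0, -8, 10], "angular": [0, 0, 0]},
  {"hand": 0.05, "offset": [0, -14, 10], "angular": [0, 0, 1]},
  {"hand": 0.05, "offset": [0, -20, 10], "angular": [0, 0, 2]},
  {"hand": 0.05, "offset": [0.2, -26, 10], "angular": [0, 0, 4]},
  {"hand": 0.05, "offset": [0.4, -32, 10], "angular": [0, 0, 5]},
])

```text
time: 19.0
tool_pos: [0.4436, -0.1834, 0.067]
tcp_rot: [3.126, 0.313, 0.001]
wrist_force: [0.6, 0.1, -0.4]
width: 0.175
```

Request:
drive_tool([
  {"hand": 0.05, "offset": [0.6, -6, 0], "angular": [0, 0, 0]},
  {"hand": 0.05, "offset": [1.2, -12, 0], "angular": [0, 0, 0]},
  {"hand": 0.05, "offset": [1.4, -16.8, 0], "angular": [0, 0, 0]},
  {"hand": 0.05, "offset": [1.4, -16.8, -2], "angular": [0, 0, 0]},
  {"hand": 0.05, "offset": [1.4, -16.8, -5], "angular": [0, 0, 0]},
  {"hand": 0.05, "offset": [1.4, -16.8, -7.5], "angular": [0, 0, 0]},
  {"hand": 0.05, "offset": [1.4, -16.8, -8.8], "angular": [0, 0, 0]},
  {"hand": 0.05, "offset": [1.4, -16.8, -8.8], "angular": [0, 0, 0]},
])

```text
time: 20.0
tool_pos: [0.4569, -0.3479, -0.0229]
tcp_rot: [-3.124, -0.313, 0.003]
wrist_force: [-0.2, 0.9, 0.8]
width: 0.177
```

Request:
drive_tool([
  {"hand": 0.05, "offset": [0, 0, -0.4], "angular": [0, 0, 0]},
  {"hand": 0.05, "offset": [0, 0, -0.65], "angular": [0, 0, 0]},
  {"hand": 0.05, "offset": [0, 0, -0.75], "angular": [0, 0, 0]},
  {"hand": 0.05, "offset": [0, 0, -0.75], "angular": [0, 0, 0]},
])

```text
time: 20.5
tool_pos: [0.4584, -0.3498, -0.0284]
tcp_rot: [3.125, 0.312, 0.001]
wrist_force: [-1.5, 0.5, 4.3]
width: 0.184
```

Request:
drive_tool([
  {"hand": 0.3, "offset": [0, 0, 0], "angular": [0, 0, 0]},
  {"hand": 0.35, "offset": [0, 0, 0], "angular": [0, 0, 0]},
  {"hand": 0.35, "offset": [0, 0, 0.5], "angular": [0, 0, 0]},
  {"hand": 0.35, "offset": [0, 0, 5], "angular": [0, 0, 0]},
  {"hand": 0.5, "offset": [-0.7, 5, 7], "angular": [0, 0, 4]},
  {"hand": 0.5, "offset": [-1.4, 11, 7], "angular": [0, 0, 9]},
  {"hand": 0.5, "offset": [-2.1, 17, 7], "angular": [0, 0, 13.4]},
  {"hand": 0.5, "offset": [-2.5, 22.2, 7], "angular": [0, 0, 13.4]},
])

```text
time: 21.5
tool_pos: [0.4325, -0.1257, 0.0413]
tcp_rot: [3.068, 0.675, 0.001]
wrist_force: [1.2, 0.4, -0.2]
width: 0.494
```

Request:
drive_tool([
  {"hand": 0.5, "offset": [0, 0, 0], "angular": [0, 0, 0]},
  {"hand": 0.5, "offset": [0, 0, 0], "angular": [0, 0, 0]},
])

```text
time: 21.75
tool_pos: [0.4336, -0.1279, 0.0414]
tcp_rot: [3.067, 0.676, 0.002]
wrist_force: [0.3, -0.9, -0.3]
width: 0.497
```

```bash
python3 - <<'E'
from fit import *
snap('wrist','w9');snap('scene','s9');snap('side','side9'); s=bot.read_state(); print(s['tool_pos'],s['wrist_force'])
fit('slim',['w9'],(.433,-.1275,np.radians(24.8)))
for v in(['side9'],['s9']):
    fit('tray',v,(.458,-.331,.2)); fit('slim',v,(.458,-.35,.2),.004,r=30)
E
```

```text
[ 0.43352909 -0.12875128  0.0411486 ] [ 0.61042585 -1.06266282  0.26739496]
slim [ 0.4334 -0.1266] yaw 24.7 loss [0.024]
tray [ 0.4591 -0.3311] yaw 11.3 loss [0.038]
slim [ 0.4577 -0.3507] yaw 11.4 loss [0.144]
tray [ 0.4571 -0.3309] yaw 11.4 loss [0.06]
slim [ 0.458  -0.3496] yaw 14.4 loss [0.576]
```

SlimA sits where intended (side fit). Grip slimB: down to z −33.5 mm.

Request:
drive_tool([
  {"hand": 0.5, "offset": [0, 0.1, -4], "angular": [0, 0, 0]},
  {"hand": 0.5, "offset": [0, 0.1, -6], "angular": [0, 0, 0]},
  {"hand": 0.5, "offset": [0, 0.1, -7.4], "angular": [0, 0, 0]},
  {"hand": 0.5, "offset": [0, 0.1, -7.4], "angular": [0, 0, 0]},
  {"hand": 0.05, "offset": [0, 0.1, -7.4], "angular": [0, 0, 0]},
  {"hand": 0.05, "offset": [0, 0.1, -7.4], "angular": [0, 0, 0]},
  {"hand": 0.05, "offset": [0, 0.1, -7.4], "angular": [0, 0, 0]},
  {"hand": 0.05, "offset": [0, 0.1, -7.4], "angular": [0, 0, 0]},
])

```text
time: 22.9
tool_pos: [0.4342, -0.127, -0.0321]
tcp_rot: [3.067, 0.675, 0.003]
wrist_force: [-1.1, -0.5, 5.1]
width: 0.174
```

Request:
drive_tool([
  {"hand": 0.05, "offset": [0, 0, 1], "angular": [0, 0, 0]},
  {"hand": 0.05, "offset": [0, 0, 4], "angular": [0, 0, 0]},
  {"hand": 0.05, "offset": [0.4, -4, 8], "angular": [0, 0, -4]},
  {"hand": 0.05, "offset": [0.8, -10, 8], "angular": [0, 0, -9]},
  {"hand": 0.05, "offset": [1.3, -15, 8], "angular": [0, 0, -13.4]},
  {"hand": 0.05, "offset": [1.7, -18.5, 8], "angular": [0, 0, -13.4]},
  {"hand": 0.05, "offset": [1.7, -18.5, 6], "angular": [0, 0, -13.4]},
  {"hand": 0.05, "offset": [1.7, -18.5, 6], "angular": [0, 0, -13.4]},
])

```text
time: 23.9
tool_pos: [0.4481, -0.3105, 0.0253]
tcp_rot: [-3.123, -0.31, 0.005]
wrist_force: [0.0, -0.9, 0.2]
width: 0.173
```

Request:
drive_tool([
  {"hand": 0.05, "offset": [0, 0, -2], "angular": [0, 0, 0]},
  {"hand": 0.05, "offset": [0, 0, -4], "angular": [0, 0, 0]},
  {"hand": 0.05, "offset": [0, 0, -5], "angular": [0, 0, 0]},
  {"hand": 0.05, "offset": [0, 0, -5.4], "angular": [0, 0, 0]},
  {"hand": 0.05, "offset": [0, 0, -5.5], "angular": [0, 0, 0]},
  {"hand": 0.05, "offset": [0, 0, -5.6], "angular": [0, 0, 0]},
  {"hand": 0.05, "offset": [0, 0, -5.6], "angular": [0, 0, 0]},
])

```text
time: 24.78
tool_pos: [0.4506, -0.3118, -0.028]
tcp_rot: [3.125, 0.312, 0.002]
wrist_force: [-0.5, 1.0, 5.1]
width: 0.178
```

Request:
drive_tool([
  {"hand": 0.25, "offset": [0, 0, 0], "angular": [0, 0, 0]},
  {"hand": 0.29, "offset": [0, 0, 0], "angular": [0, 0, 0]},
  {"hand": 0.29, "offset": [0, 0, 0.5], "angular": [0, 0, 0]},
  {"hand": 0.29, "offset": [0, 0, 5], "angular": [0, 0, 0]},
  {"hand": 0.7, "offset": [5, 2.5, 8], "angular": [0, 0, 4]},
  {"hand": 0.7, "offset": [10, 5, 8], "angular": [0, 0, 9]},
  {"hand": 0.7, "offset": [15, 7.5, 8], "angular": [0, 0, 14.9]},
  {"hand": 0.7, "offset": [20, 10, 8], "angular": [0, 0, 14.9]},
])

```text
time: 25.78
tool_pos: [0.6517, -0.2107, 0.0514]
tcp_rot: [3.058, 0.716, 0.001]
wrist_force: [0.3, -1.1, -0.3]
width: 0.702
```

Request:
drive_tool([
  {"hand": 0.7, "offset": [1.3, 0.7, -1.5], "angular": [0, 0, 0]},
  {"hand": 0.7, "offset": [1.3, 0.7, -1.5], "angular": [0, 0, 0]},
  {"hand": 0.7, "offset": [1.3, 0.7, -1.5], "angular": [0, 0, 0]},
])

```text
time: 26.15
tool_pos: [0.661, -0.205, 0.0351]
tcp_rot: [-3.059, -0.713, 0.004]
wrist_force: [-0.1, 0.5, -0.5]
width: 0.697
```

```bash
python3 - <<'E'
from fit import *
snap('wrist','w10');snap('scene','s10');snap('side','side10'); s=bot.read_state(); print(s['tool_pos'],s['wrist_force'])
fit('round',['w10'],(.663,-.2045,np.radians(26.3)))
for v in(['side10'],['s10']):
    fit('slim',v,(.458,-.35,.2),.004,r=25);  fit('slim',v,(.45,-.311,.2),.004,r=25); fit('tray',v,(.469,.347,.2))
E
```

```text
[ 0.66196156 -0.20554136  0.03630076] [-0.19327937 -0.13081883  0.42977558]
round [ 0.6615 -0.2034] yaw 26.7 loss [0.059]
slim [ 0.4575 -0.3505] yaw 10.8 loss [0.159]
slim [ 0.4495 -0.3126] yaw 10.9 loss [0.145]
tray [0.4693 0.3454] yaw 11.8 loss [0.226]
slim [ 0.4562 -0.3502] yaw 13.7 loss [0.207]
slim [ 0.4474 -0.3111] yaw 15.0 loss [0.323]
tray [0.4653 0.3488] yaw 12.1 loss [0.115]
```

Request:
drive_tool([
  {"hand": 0.7, "offset": [-0.1, 0.1, -4], "angular": [0, 0, 0]},
  {"hand": 0.7, "offset": [-0.1, 0.1, -6], "angular": [0, 0, 0]},
  {"hand": 0.7, "offset": [-0.1, 0.1, -7], "angular": [0, 0, 0]},
  {"hand": 0.7, "offset": [-0.1, 0.1, -7], "angular": [0, 0, 0]},
  {"hand": 0.2, "offset": [-0.1, 0.1, -7], "angular": [0, 0, 0]},
  {"hand": 0.2, "offset": [-0.1, 0.1, -7], "angular": [0, 0, 0]},
  {"hand": 0.2, "offset": [-0.1, 0.1, -7], "angular": [0, 0, 0]},
  {"hand": 0.2, "offset": [-0.1, 0.1, -7], "angular": [0, 0, 0]},
])

```text
time: 27.3
tool_pos: [0.6634, -0.2039, -0.0325]
tcp_rot: [3.058, 0.715, 0.004]
wrist_force: [0.5, -0.1, 5.7]
width: 0.339
```

Request:
drive_tool([
  {"hand": 0.2, "offset": [0, 0, 1], "angular": [0, 0, 0]},
  {"hand": 0.2, "offset": [0, 0, 4], "angular": [0, 0, 0]},
  {"hand": 0.2, "offset": [-2, 3, 9], "angular": [0, 0, -3]},
  {"hand": 0.2, "offset": [-4, 8.5, 11], "angular": [0, 0, -6]},
  {"hand": 0.2, "offset": [-6, 14, 11], "angular": [0, 0, -9]},
  {"hand": 0.2, "offset": [-8, 19.5, 11], "angular": [0, 0, -12]},
  {"hand": 0.2, "offset": [-10, 25, 11], "angular": [0, 0, -15]},
  {"hand": 0.2, "offset": [-12, 30.5, 11], "angular": [0, 0, -15]},
])

```text
time: 28.3
tool_pos: [0.5406, 0.1031, 0.076]
tcp_rot: [-3.126, -0.308, 0.001]
wrist_force: [0.5, 0.6, -0.2]
width: 0.343
```

Request:
drive_tool([
  {"hand": 0.2, "offset": [-2, 5.5, 0], "angular": [0, 0, 0]},
  {"hand": 0.2, "offset": [-4, 11, 0], "angular": [0, 0, 0]},
  {"hand": 0.2, "offset": [-6, 16.5, 0], "angular": [0, 0, 0]},
  {"hand": 0.2, "offset": [-7.5, 21.7, -2], "angular": [0, 0, 0]},
  {"hand": 0.2, "offset": [-7.5, 21.7, -5], "angular": [0, 0, 0]},
  {"hand": 0.2, "offset": [-7.5, 21.7, -7], "angular": [0, 0, 0]},
  {"hand": 0.2, "offset": [-7.5, 21.7, -7], "angular": [0, 0, 0]},
])

```text
time: 29.18
tool_pos: [0.4645, 0.3174, 0.0038]
tcp_rot: [3.124, 0.31, -0.008]
wrist_force: [-0.4, 0.8, 0.1]
width: 0.341
```

Request:
drive_tool([
  {"hand": 0.2, "offset": [0, 0, -1.5], "angular": [0, 0, 0]},
  {"hand": 0.2, "offset": [0, 0, -2.7], "angular": [0, 0, 0]},
  {"hand": 0.2, "offset": [0, 0, -3.3], "angular": [0, 0, 0]},
  {"hand": 0.2, "offset": [0, 0, -3.5], "angular": [0, 0, 0]},
  {"hand": 0.2, "offset": [0, 0, -3.6], "angular": [0, 0, 0]},
  {"hand": 0.2, "offset": [0, 0, -3.6], "angular": [0, 0, 0]},
])

```text
time: 29.92
tool_pos: [0.4667, 0.3181, -0.0286]
tcp_rot: [3.126, 0.309, -0.002]
wrist_force: [-5.2, -3.3, 11.1]
width: 0.342
```

Request:
drive_tool([
  {"hand": 0.2, "offset": [0, 0, 0.05], "angular": [0, 0, 0]},
  {"hand": 0.38, "offset": [0, 0, 0.05], "angular": [0, 0, 0]},
  {"hand": 0.44, "offset": [0, 0, 0.05], "angular": [0, 0, 0]},
  {"hand": 0.44, "offset": [0, 0, 0.6], "angular": [0, 0, 0]},
  {"hand": 0.44, "offset": [0, 0, 5], "angular": [0, 0, 0]},
  {"hand": 0.44, "offset": [0, 0, 10], "angular": [0, 0, 0]},
  {"hand": 0.44, "offset": [2, -5, 15], "angular": [0, 0, 0]},
  {"hand": 0.44, "offset": [4, -10, 20], "angular": [0, 0, 0]},
])

```text
time: 30.92
tool_pos: [0.5013, 0.233, 0.1569]
tcp_rot: [-3.126, -0.312, -0.002]
wrist_force: [1.6, 0.1, -1.1]
width: 0.437
```

Request:
drive_tool([
  {"hand": 0.44, "offset": [3, -4, 6], "angular": [0, 0, 0]},
  {"hand": 0.44, "offset": [3, -4, 12], "angular": [0, 0, 0]},
  {"hand": 0.44, "offset": [3, -4, 12], "angular": [0, 0, 0]},
  {"hand": 0.44, "offset": [3, -4, 12], "angular": [0, 0, 0]},
])

```text
time: 31.42
tool_pos: [0.5315, 0.1935, 0.276]
tcp_rot: [-3.126, -0.309, -0.003]
wrist_force: [-0.3, -0.4, -0.7]
width: 0.442
```

```bash
python3 - <<'E'
from h import *
snap('wrist','w11');snap('scene','s11');snap('side','side11'); s=bot.read_state(); print(s['tool_pos'],s['wrist_force'],s['time'])
crop('s11',90,110,310,190,1.9,'a'); crop('side11',170,95,235,245,1.9,'b')
a=cv2.imread('pics/a.png');b=cv2.imread('pics/b.png')
w=cv2.resize(cv2.imread('pics/w11.png'),(324,243))
o=np.zeros((600,800,3),np.uint8); o[:361,:400]=a[:,:589:][:, :400] if 0 else cv2.resize(a,(400,245)).repeat(1,0)[:361] if 0 else 0
a=cv2.resize(a,(430,264),interpolation=cv2.INTER_AREA); o[:264,:430]=a
w=cv2.resize(cv2.imread('pics/w11.png'),(430,322)); o[270:592,:430]=w
b=cv2.resize(b,(365,381)); o[:381,433:798]=b
cv2.imwrite('pics/c11.png',o)
E
```

```text
[0.52943124 0.19340455 0.27228546] [-0.10586535 -0.5323771  -0.40749661] 31.575
```

View pics/c11.png

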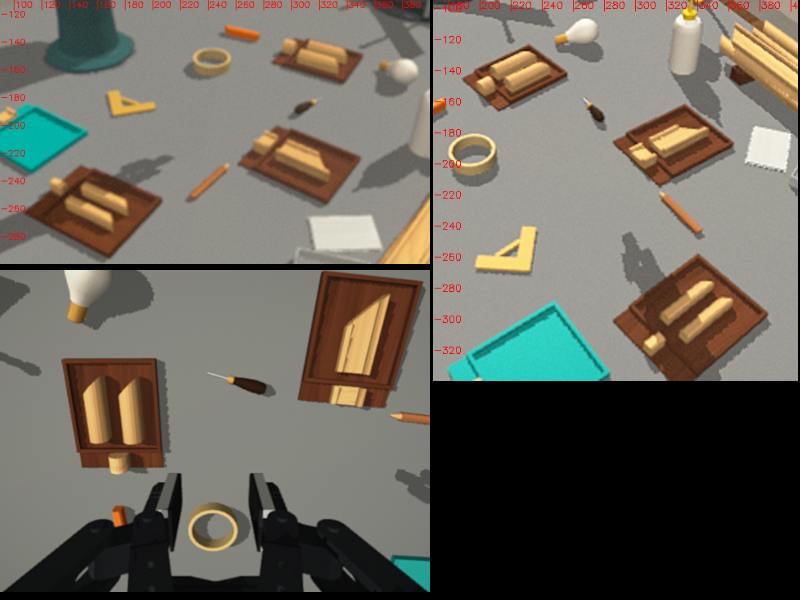

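The last view shows all five offcuts face up and lengthwise in the right trays: the rounds apart at (97,410) and (131,410) in the wrist panel, the wide at (365,335), and both slims apart in the side panel. The bulb hasn't moved. Handing in.

```bash
python3 -c "
from workcell import bot
print(bot.finish_job())"
```

```text
the job is handed in; nothing more can be done
None
```

All five offcuts are in their trays, and I handed the job in at about 31.6 s of the 115 s allowed. The wide one is in tray_wide, the two half-rounds are side by side in tray_round, and the two slims are side by side in tray_slim. Each was lowered until the wrist felt light contact (4–11 N) and only then released.

**Final check:** the last scene, side and wrist pictures show every piece inside its bay, flat, face up and lengthwise. The bulb and the look-alikes are where they were.

**What failed or disagreed:**
- **Missed first grasp:** the first grip on the wide piece closed above it, without moving it. The real fingertips sit about 36.5 mm behind the reported TCP. The cameras showed this and a touch on the bench confirmed it, so I made all later moves with that offset.
- **Weak camera fits:** some automatic checks of pieces already placed fitted poorly, because other timber or the gripper was in the way. For those I relied on looking at the pictures and on the commanded positions.
- **tray_slim sample:** I did not view it in an enlarged crop. I took it as the slim tray from its narrow look in the overview pictures and because the other two trays were clearly the wide and half-round ones.

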